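# Seat the walnut cover cap and start the glue timer

## Robot

A 6-joint arm with a two-finger parallel gripper is mounted at the origin on the work surface. World frame = base frame: x ahead of the robot, y to its left, z up, the work surface at z = 0. Lengths are in mm, angles in rad, forces in N, time in s.
With the tool pointing down it reaches from about 400 to 925 mm from the base axis. Payload 12.5 kg.
Tool frame: the origin (TCP) lies on the front face of the gripper's body, between the roots of the fingers; the fingertips stand 78 mm ahead of it and the grasp point (between the pads) lies 59 mm ahead of it (env.nose_length is the distance from the TCP to the fingertips, in mm); z points along the fingers, y is the line along which they close (so a half turn about z gives the same grasp; the last joint's range is limited). The gripper opens to 95 mm and grips with 3 to 60 N. Pads are 20 mm wide; open, the fingers measure 119 mm over their backs; the gripper's body (75 mm by 180 mm) begins 59 mm behind the grasp point.
Start: joints at [1.036, 0.491, 1.559, -0, 1.092, -0.106], TCP at [259.845, 568.435, 292.261] pointing down, gripper open.
Joint ranges: [-3.1, 3.1], [-0.84, 2.19], [0.05, 2.79], [-1.13, 4.28], [0.06, 2.93], [-2.69, 2.69]. Speed limits (rad/s): [2.22, 2.22, 2.79, 3.14, 3.14, 3.14].

## Interface

Orientations are given as [roll, pitch, yaw] about the fixed x, y, z axes, in that order (R = Rz(yaw) Ry(pitch) Rx(roll)).
In Python, from cell import env gives the robot as it stands.
- The arm moves only by the tool jog_arm, never from a script. Its argument "motion" is a list of rows, each a list of 7 numbers: the turn, a rotation vector about the tool's x, y, z in degrees, then the shift along the tool's x, y, z in mm, then the finger opening in mm, from 0 to 95.1. In form: [[wx, wy, wz, x, y, z, hand], ...]. A call has 1 to 10 rows; each row shifts and turns the commanded pose from where the row before left it, along the tool's axes as they then stand; what a row does not reach is not made up. A row lasts 1/8 s, in which the tool goes at most 62.5 mm and 10.7 degrees, less where a joint would pass 70% of its speed; a pose out of reach is approached as far as the arm can. A call is refused whole if a number of a shift passes 62.5 or a number of a turn 10.7, either way. A call with a gripper value outside its range is refused whole. The fingers move at their own pace and stop on an object; the grip force is fixed at half the most. Time passes only in rows, so rows that do not move let the fingers close. It gives the time, the measured TCP pose, the force, the opening and the grip force at its end, in the units of the state.
- env.state(): the state, without advancing time (a new reading comes with each control period).
- env.read_camera(name): name is "scene" or "top" or "wrist"; returns a dict with "color" (400x640x3 uint8, red, green, blue), "z_map" (400x640 float32, mm along the optical axis (not along the pixel's ray), 0 where there is no reading), "camera_matrix" (3x3 intrinsics, pixels), "world_to_cam" (4x4, takes a point from world to camera coordinates). Camera axes: x right, y up, looking along -z (the intrinsics and any distortion apply to the point x, -y, -z); pixel columns grow to the right and rows downward; lengths in mm; the calibration is good to about 2 mm. A picture is of the moment at which its call begins.
- env.job_done(): hands the job in; it is judged then, once.
Trained networks look in the newest picture that a camera, given by its name, has taken for a name from the list of things; names that differ only in an ending like _2 or _b are one class to them, and where a whole thing is asked for, a point or a joint stands for the part that bears it (a point fixed in the world has none). Each returns a list of dicts, best first, with "score" (0 to 1); they miss things now and then, are a little off and sometimes report something else, mostly with a low value. They report only what shows in the picture. A call takes as long as a camera call. They do not tell look-alikes from the thing itself.
- env.recognise(camera, thing): "location" ([column, row] in pixels, amid what is visible of it).
The state is a dict: "t": time; "joints": joint angles; "qvel": joint speeds; "tau": joint torques, N m; "eef_pos": TCP position; "tcp_rot": TCP orientation; "ft_force": force on the tool from outside, world axes, zero at the start; "moment": the same for the moment, N m; "opening": opening from 0.0 (shut) to 1.0 (fully open); "grip_force": force on a finger pad.
Only numpy, scipy, OpenCV 4.12 (cv2) and the standard library are available. Lean on these libraries where they do the work, as an engineer would, in place of code of your own. Each camera call takes 0.05 s, during which the arm holds its last target. There are 200 camera calls.

## Task

With the fingertips, gently press the dark walnut cap fully home on the beam, so that its head sits down on the wood; only then press the green start button on the glue timer all the way down, and draw back so that it springs up again. Leave the maple cap and the red cap standing proud, do not press the red button, and leave the loose things on the bench where they lie. Nothing is to be pulled out or lifted.

Things in the scene. Friction and masses are not known exactly. Their poses are not given: they have to be found in the camera images.
- cap_walnut_top (a point): centre of the top face of the very dark brown walnut wooden cap: a flat round head 34 mm across, 8 mm thick, on a stem standing in a hole of the beam. At the start the head's underside is 8 to 10 mm above the beam's top face (this point 76 to 78 mm above the bench); fully home this point is 68 mm above the bench. z up. The one to press
- cap_walnut (a joint): joint of the dark walnut cap along its hole, m: grows as the cap is pushed down; starts at 0 to 0.002, 0.010 = fully home (head down on the beam, a firm stop: come down on it slowly, 10 to 30 mm/s), negative = pulled up. Stiff fit: takes about 4 N to slide and stays where it is left
- cap_maple_top (a point): centre of the top face of the pale cream maple wooden cap: a flat round head 34 mm across, 8 mm thick, on a stem standing in a hole of the beam. At the start the head's underside is 8 to 10 mm above the beam's top face (this point 76 to 78 mm above the bench); fully home this point is 68 mm above the bench. z up. To be left standing proud
- cap_red_top (a point): centre of the top face of the dark red wooden cap: a flat round head 34 mm across, 8 mm thick, on a stem standing in a hole of the beam. At the start the head's underside is 8 to 10 mm above the beam's top face (this point 76 to 78 mm above the bench); fully home this point is 68 mm above the bench. z up. To be left standing proud
- beam: sawn mid-brown beam, fixed, 120 (x) x 340 (y) x 60 mm high; origin at the centre of its underside, y along its length, z up. The caps stand on its centre line at y = +130, +60 and -10 mm, in any order. A steel bar clamp holds its right end: bar up to 200 mm high at y = -200 mm, pale wooden handle up to 212 mm high at y = -145 mm
- timer: grey glue timer lying face up on the bench, fixed, 100 (x) x 150 (y) x 30 mm high, with a black display on its far half; origin at the centre of its underside, z up. On its near half are two round buttons 72 mm apart in black housings: green start at (-20, +36) mm, red reset at (-20, -36) mm
- btn_start_top (a point): centre of the top of the green start button, a push button 26 mm across, 52 mm above the bench; z up
- btn_start (a joint): travel of the green start button, m: 0 = released, 0.006 = fully down (firm stop); about 4 N holds it fully down, a spring brings it back. It counts as pressed beyond 0.0045
- btn_reset_top (a point): centre of the top of the red reset button, same size and height as the green one. Not to be pressed
- btn_reset (a joint): travel of the red reset button, m: 0 = released, 0.006 = fully down
- glue: white glue bottle with orange cap, loose, 52 mm across, 130 mm high; origin at the centre of its underside
- tub: white tub with blue lid, loose, 98 mm across, 82 mm high; origin at the centre of its underside
- mallet: mallet lying on the bench, loose, wooden handle along its x, black rubber head 54 mm across and 90 mm long at x = +100 mm; 290 mm long in all, 54 mm high; origin on the bench near the middle of the handle
- chisel: chisel lying on the bench, loose, 250 mm long along its x, blade to +x, wooden handle to -x, 22 mm high; origin on its underside at the handle's front end
- brush: small glue brush lying on the bench, loose, along its x, wooden handle to -x, about 30 mm high or less; origin on its underside
Mind the look-alikes: they are no part of the job. What is shaped like the chisel but pink is not meant.

How it is judged:
By the outcome, as a careful person would: the job done as asked, in the order asked, and still so for the second after the job is handed in, with the robot touching nothing.
It also fails if it takes over 48 s, if anything falls off the work surface, if the arm or the gripper's body presses on something with over 40 N, if the wrist force passes 120 N, or if a joint passes its speed limit or range.

## Working session

There is one attempt and no reset: what is moved stays moved. The work goes in short steps, Python scripts to look and compute and a tool call to move; the robot and the scene stay as the last step left them, time stands still between calls to the robot, and variables do not carry over. Pictures are saved under pics/ and viewed, at most 10 in all, crops included, and the job is handed in when it is done.

Besides the shell and the picture viewer there is one more tool, called after "Emit:" as name([rows], argument=value, ...), one row to a line, values as JSON. jog_arm: Moves the arm, as the interface text tells. Its arguments: {"type":"object","properties":{"motion":{"type":"array"}},"required":["motion"]}

```bash
mkdir -p pics; cat > h.py <<'E'
from cell import env
import numpy as np, cv2
def px2w(c,u,v,z=None):
    K=c["camera_matrix"]; T=np.linalg.inv(c["world_to_cam"])
    x=(u-K[0,2])/K[0,0]; y=(v-K[1,2])/K[1,1]
    d=np.array([x,-y,-1.0]); o=T[:3,3]; r=T[:3,:3]@d
    if z is None:
        s=float(c["z_map"][int(round(v)),int(round(u))])
    else: s=(z-o[2])/r[2]
    return (o+s*r).round(1)
E
python3 - <<'E'
from h import *
ims=[]
for n in ["scene","top"]:
    c=env.read_camera(n); cv2.imwrite(f"pics/{n}0.png",c["color"][:,:,::-1])
    for t in ["cap_walnut_top","cap_maple_top","cap_red_top","btn_start_top","btn_reset_top","beam","timer"]:
        for r in env.recognise(n,t)[:3]:
            u,v=r["location"]; z=77 if "cap" in t else 52
            print(n,t,round(r["score"],2),np.round([u,v],1),px2w(c,u,v),px2w(c,u,v,z))
s=env.state();print({k:np.round(v,3) for k,v in s.items()})
E
```

```text
scene cap_maple_top 0.63 [312.6 221. ] [554.   66.8  77.9] [553.4  65.7  77. ]
scene cap_maple_top 0.56 [387.2 271.5] [472.9 343.4  49.7] [492.7 364.1  77. ]
scene btn_start_top 0.46 [388.8 269.8] [466.1 341.7  51.5] [466.5 342.1  52. ]
scene btn_start_top 0.18 [373.4 277.7] [507.2 328.1  30.1] [521.7 344.8  52. ]
scene beam 0.61 [293.1 212.1] [571.6 -36.9  55.7] [569.4 -41.6  52. ]
scene timer 0.7 [374.4 278.7] [510.5 336.5  35.2] [521.7 349.1  52. ]
top cap_walnut_top 0.46 [335.9 172.7] [544.8 -76.   75.1] [544.4 -75.9  77. ]
top cap_red_top 0.63 [312.1 173.5] [541.  -12.2  76.1] [540.8 -12.2  77. ]
top btn_start_top 0.57 [179.2 195.4] [476.8 348.   54.9] [477.2 349.1  52. ]
top beam 0.95 [340.5 177.2] [533.5 -88.7  71.3] [537.6 -89.7  52. ]
top timer 0.68 [197.7 192.4] [490.1 306.3  30.4] [486.7 299.2  52. ]
top timer 0.52 [177.5 119.2] [708.3 387.   12.6] [694.1 371.4  52. ]
top timer 0.35 [285.5 171.9] [542.7  58.9  81.1] [549.1  61.7  52. ]
{'t': np.float64(0.8), 'joints': array([ 1.036,  0.491,  1.559,  0.   ,  1.092, -0.106]), 'qvel': array([ 0.   , -0.001, -0.001,  0.001, -0.   ,  0.   ]), 'tau': array([ 1.0000e-03, -6.1241e+01, -2.5842e+01,  6.9000e-02,  4.5000e-02,
        0.0000e+00]), 'eef_pos': array([259.83 , 568.436, 292.293]), 'tcp_rot': array([ 3.141, -0.   ,  2.713]), 'ft_force': array([ 0.477, -0.734,  0.507]), 'moment': array([-0.04 , -0.02 , -0.003]), 'grip_force': np.float64(0.0), 'opening': np.float64(0.998)}
```

View pics/scene0.png

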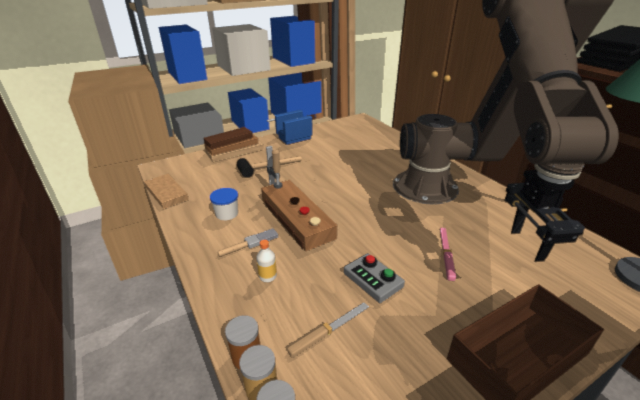

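View pics/top0.png

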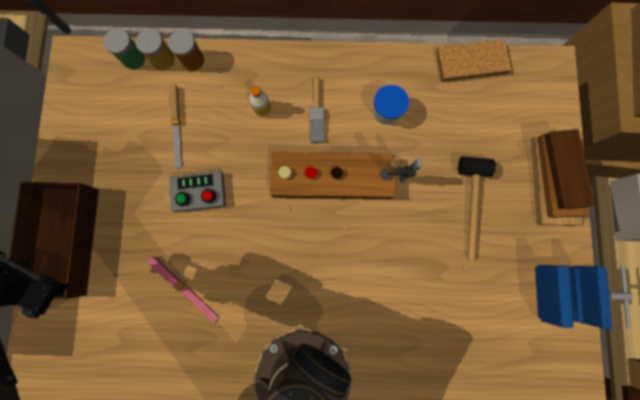

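The top view shows the caps left to right: maple (285,172), red (311,173) and walnut (336,173), with walnut nearest the clamp. On the timer, green is at (181,199) and red at (208,196). The pink chisel look-alike is at the lower left. Next I refine the positions by colour.

```bash
python3 - <<'E'
from h import *
c=env.read_camera("top"); im=c["color"].astype(int); R,G,B=im[...,0],im[...,1],im[...,2]
m={"walnut":(R+G+B<150,336,173,77),"red":((R>100)&(G<50)&(B<60),311,173,77),"maple":((R>150)&(G>140)&(B>90),285,172,77),
"green":((G>R+40)&(G>B+20),181,199,52),"reset":((R>100)&(G<60)&(B<60),208,196,52)}
P={}
for k,(mm,u,v,z) in m.items():
    w=np.zeros_like(mm); w[v-11:v+12,u-11:u+12]=1
    n,l,s,ce=cv2.connectedComponentsWithStats((mm&w).astype(np.uint8))
    i=1+np.argmax(s[1:,4]); P[k]=px2w(c,*ce[i],z); zz=np.median(c["z_map"][l==i])
    print(k,s[i],ce[i].round(1),P[k],px2w(c,*ce[i]))
d=P["maple"]-P["walnut"];print(np.linalg.norm(d),np.degrees(np.arctan2(d[1],d[0])))
d=P["green"]-P["reset"];print(np.linalg.norm(d),np.degrees(np.arctan2(d[1],d[0])))
t=P["walnut"];e=env.state()["eef_pos"];y=2.713
D=t-e; print("tool shift",D[0]*np.cos(y)+D[1]*np.sin(y), D[0]*np.sin(y)-D[1]*np.cos(y))
E
```

```text
walnut [331 167  13  12 123] [336.8 172.6] [544.7 -78.4  77. ] [545.  -78.4  75.7]
red [305 166  13  13 126] [310.6 172.1] [544.6  -8.   77. ] [544.7  -8.   76.8]
maple [279 167  11  10  86] [284.  171.6] [544.3  63.2  77. ] [544.2  63.2  77.5]
green [176 194  10   9  76] [180.6 198.1] [470.  344.7  52. ] [469.7 344.1  53.6]
reset [202 191  10   9  74] [206.6 194.9] [480.2 274.4  52. ] [480.7 275.4  48.8]
141.60056497062433 90.16185205398406
71.03611757409044 98.25557569023564
tool shift -527.9332703740581 -469.9366977831983
```

Emit:
jog_arm([
  [0,0,0,-38,-34,0,0],
  [0,0,0,-38,-34,0,0],
  [0,0,0,-38,-34,0,0],
  [0,0,0,-38,-34,0,0],
  [0,0,0,-38,-34,0,0],
  [0,0,0,-38,-34,0,0],
  [0,0,0,-38,-34,0,0],
  [0,0,0,-38,-34,0,0],
  [0,0,0,-38,-34,0,0],
  [0,0,0,-38,-34,0,0],
])

```text
t: 2.1
eef_pos: [464.6, 99.6, 292.5]
tcp_rot: [3.141, 0.001, 2.713]
ft_force: [1.6, 0.2, -0.1]
opening: 0.025
grip_force: 0.0
```

Emit:
jog_arm([
  [0,0,0,-38,-34,0,0],
  [0,0,0,-38,-34,0,0],
  [0,0,0,-38,-34,0,0],
  [0,0,9.4,0,0,0,0],
  [0,0,9.4,0,0,0,0],
  [0,0,9.4,0,0,0,0],
  [0,0,9.4,0,0,0,0],
  [0,0,9.4,0,0,0,0],
  [0,0,9.4,0,0,0,0],
  [0,0,9.0,0,0,0,0],
])

```text
t: 3.35
eef_pos: [525.3, -38.9, 292.3]
tcp_rot: [3.141, -0.0, 1.566]
ft_force: [-0.1, -0.3, 0.3]
opening: 0.002
grip_force: 0.0
```

```bash
python3 - <<'E'
from h import *
c=env.read_camera("wrist"); cv2.imwrite("pics/w1.png",c["color"][:,:,::-1])
for p in ([544.7,-78,77],[544.6,-8,77]):
    q=c["world_to_cam"]@np.r_[p,1]; K=c["camera_matrix"]; print(K[0,2]+K[0,0]*q[0]/-q[2],K[1,2]+K[1,1]*q[1]/q[2])
im=c["color"].astype(int)
for t in ["cap_walnut_top","cap_red_top"]:
    for r in env.recognise("wrist",t)[:2]: u,v=r["location"];print(t,r["score"],u,v,px2w(c,u,v),px2w(c,u,v,77))
E
```

```text
339.53430102904434 222.4819849248474
340.39978594532806 151.56663067181262
cap_walnut_top 0.91 340.9 220.2 [545.9 -75.1  78.3] [546.  -75.6  77. ]
cap_red_top 0.91 340.7 149.1 [544.7  -5.3  79.6] [544.8  -5.7  77. ]
```

View pics/w1.png

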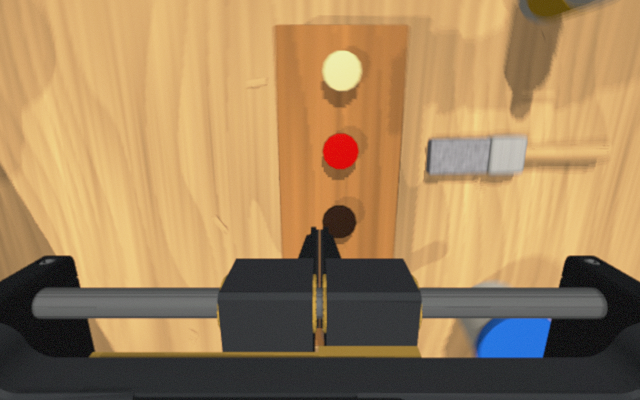

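The picture shows the walnut cap at (339,221), which matches my estimate of about (545,-77).

Emit:
jog_arm([
  [0,0,0,-19,10,0,0],
  [0,0,0,-19,10,0,0],
  [0,0,0,0,0,40,0],
  [0,0,0,0,0,40,0],
  [0,0,0,0,0,27,0],
  [0,0,0,0,0,10,0],
  [0,0,0,0,0,0,0],
  [0,0,0,0,0,0,0],
])

```text
t: 4.5
eef_pos: [545.9, -77.3, 176.2]
tcp_rot: [3.14, 0.0, 1.571]
ft_force: [-0.5, 0.1, 0.1]
opening: 0.003
grip_force: 0.0
```

Emit:
jog_arm([
  [0,0,0,0,0,4,0],
  [0,0,0,0,0,4,0],
  [0,0,0,0,0,3,0],
  [0,0,0,0,0,2,0],
  [0,0,0,0,0,2,0],
  [0,0,0,0,0,2,0],
  [0,0,0,0,0,2,0],
  [0,0,0,0,0,2,0],
  [0,0,0,0,0,2,0],
])

```text
t: 5.62
eef_pos: [545.4, -76.9, 152.3]
tcp_rot: [3.141, -0.0, 1.571]
ft_force: [-0.6, 0.1, 4.4]
opening: 0.005
grip_force: 2.1
```

Emit:
jog_arm([
  [0,0,0,0,0,2,0],
  [0,0,0,0,0,2,0],
  [0,0,0,0,0,1.5,0],
  [0,0,0,0,0,0,0],
])

```text
t: 6.12
eef_pos: [545.4, -76.9, 146.5]
tcp_rot: [-3.142, -0.0, 1.571]
ft_force: [0.6, -0.2, 0.3]
opening: 0.006
grip_force: 0.1
```

Emit:
jog_arm([
  [0,0,0,0,0,1.2,0],
  [0,0,0,0,0,0,0],
])

```text
t: 6.38
eef_pos: [545.4, -76.9, 145.9]
tcp_rot: [3.141, 0.0, 1.571]
ft_force: [-1.7, 0.6, 7.4]
opening: 0.004
grip_force: 3.7
```

Emit:
jog_arm([
  [0,0,0,0,0,1,0],
  [0,0,0,0,0,0,0],
])

```text
t: 6.62
eef_pos: [545.4, -76.9, 145.7]
tcp_rot: [3.141, 0.0, 1.571]
ft_force: [-5.5, 0.3, 19.1]
opening: 0.005
grip_force: 9.4
```

Emit:
jog_arm([
  [0,0,0,0,0,-3,0],
  [0,0,0,0,0,-10,0],
  [0,0,0,0,0,-34,0],
  [0,0,0,0,0,-50,0],
  [0,0,0,0,0,-50,0],
  [0,0,0,30,-10,0,0],
  [0,0,0,30,-10,0,0],
  [0,0,0,0,0,0,0],
  [0,0,0,0,0,0,0],
])

```text
t: 7.75
eef_pos: [525.6, -17.3, 291.8]
tcp_rot: [3.141, 0.0, 1.572]
ft_force: [0.3, 0.2, 0.0]
opening: 0.002
grip_force: 0.0
```

```bash
python3 - <<'E'
from h import *
c=env.read_camera("wrist"); cv2.imwrite("pics/w2.png",c["color"][:,:,::-1])
K=c["camera_matrix"];print(env.state()["ft_force"])
for n,p in {"wal":[545.4,-76.5,70],"red":[544.6,-6.5,77],"map":[544.5,64,77]}.items():
    q=c["world_to_cam"]@np.r_[p,1]; u=K[0,2]+K[0,0]*q[0]/-q[2];v=K[1,2]+K[1,1]*q[1]/q[2]
    u0,v0=int(u),int(v)
    zs=[px2w(c,a,b)[2] for a in range(u0-6,u0+7,3) for b in range(v0-6,v0+7,3)]
    print(n,u,v,np.median(zs),"beam",px2w(c,u+45,v)[2],px2w(c,u-45,v)[2])
E
```

```text
[ 0.70065349 -0.09595599 -0.3601002 ]
wal 338.9698682907295 238.82822100591315 69.2 beam 60.8 60.5
red 339.88828127214794 173.12163704955793 78.6 beam 61.4 60.2
map 341.27730028057283 94.85343200198605 78.4 beam 61.7 61.9
```

View pics/w2.png

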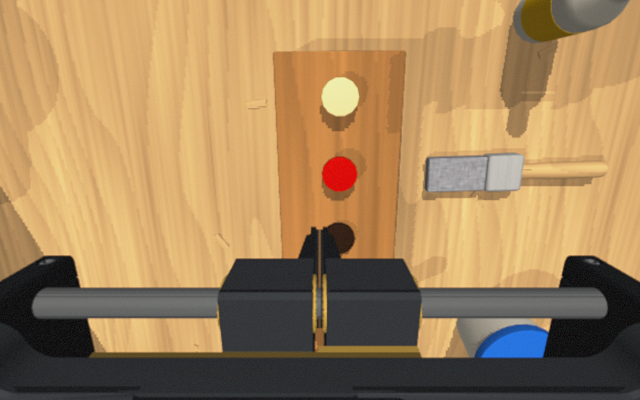

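The walnut head at (339,239) measures about 8.5 mm above the beam, so it is home. Red and maple still stand about 17 mm proud. Next is the timer.

Emit:
jog_arm([
  [0,0,0,44,-8,0,0],
  [0,0,0,44,-8,0,0],
  [0,0,0,44,-8,0,0],
  [0,0,0,44,-8,0,0],
  [0,0,0,44,-8,0,0],
  [0,0,0,44,-8,0,0],
  [0,0,0,44,-8,0,0],
  [0,0,0,0,0,0,0],
  [0,0,0,0,0,0,0],
])

```text
t: 8.93
eef_pos: [469.6, 290.4, 291.2]
tcp_rot: [-3.141, 0.0, 1.571]
ft_force: [0.0, -0.5, -0.8]
opening: 0.006
grip_force: 0.0
```

```bash
python3 - <<'E'
from h import *
c=env.read_camera("wrist"); cv2.imwrite("pics/w3.png",c["color"][:,:,::-1])
for t in ["btn_start_top","btn_reset_top"]:
    for r in env.recognise("wrist",t)[:2]: u,v=r["location"];print(t,r["score"],u,v,px2w(c,u,v),px2w(c,u,v,52))
im=c["color"].astype(int);m=(im[...,1]>im[...,0]+40)&(im[...,1]>im[...,2]+20)
n,l,s,ce=cv2.connectedComponentsWithStats(m.astype(np.uint8));i=1+np.argmax(s[1:,4]);print(s[i],ce[i],px2w(c,*ce[i],52))
print(env.state()["eef_pos"])
E
```

```text
btn_start_top 0.94 318.8 122.2 [468.5 346.2  52.3] [468.5 346.2  52. ]
btn_reset_top 0.74 331.5 194.8 [481.7 273.   53.2] [481.7 272.7  52. ]
[307 110  26  27 566] [319.61130742 122.96289753] [469.3 345.5  52. ]
[469.65610599 289.97177083 291.53428043]
```

View pics/w3.png

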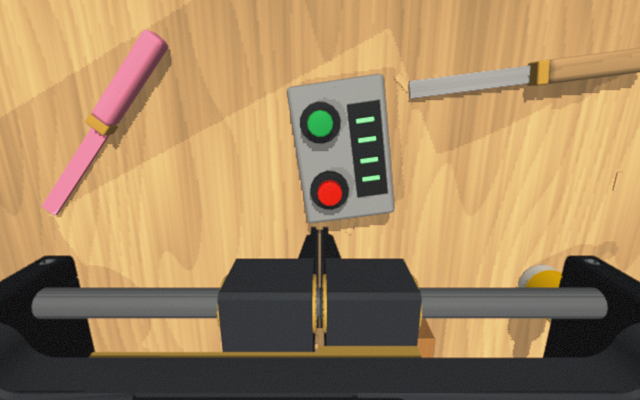

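The green button at (320,123) is at (469.4, 345.5) in the world frame.

Emit:
jog_arm([
  [0,0,0,28,0,0,0],
  [0,0,0,27.5,0,0,0],
  [0,0,0,0,0,45,0],
  [0,0,0,0,0,45,0],
  [0,0,0,0,0,40,0],
  [0,0,0,0,0,15,0],
  [0,0,0,0,0,4,0],
  [0,0,0,0,0,0,0],
  [0,0,0,0,0,0,0],
])

```text
t: 10.2
eef_pos: [469.5, 346.7, 143.8]
tcp_rot: [3.14, -0.001, 1.571]
ft_force: [-0.5, -0.8, 0.8]
opening: 0.003
grip_force: 0.0
```

Emit:
jog_arm([
  [0,0,0,0,-0.5,4,0],
  [0,0,0,0,0,4,0],
  [0,0,0,0,0,3,0],
  [0,0,0,0,0,2,0],
  [0,0,0,0,0,2,0],
  [0,0,0,0,0,2,0],
  [0,0,0,0,0,1.5,0],
  [0,0,0,0,0,0,0],
])

```text
t: 11.2
eef_pos: [468.6, 346.5, 124.1]
tcp_rot: [-3.142, -0.0, 1.571]
ft_force: [-1.6, -0.8, 2.9]
opening: 0.005
grip_force: 1.9
```

Emit:
jog_arm([
  [0,0,0,0,0,1,0],
  [0,0,0,0,0,0.5,0],
  [0,0,0,0,0,0,0],
])

```text
t: 11.58
eef_pos: [468.6, 346.5, 123.7]
tcp_rot: [3.141, -0.0, 1.571]
ft_force: [-3.9, -2.8, 16.3]
opening: 0.006
grip_force: 8.0
```

It is on the firm stop with the tip at 45.7 mm, so the button is fully down. Drawing back.

Emit:
jog_arm([
  [0,0,0,0,0,-3,0],
  [0,0,0,0,0,-8,0],
  [0,0,0,0,0,-35,0],
  [0,0,0,0,0,-50,0],
  [0,0,0,0,0,-50,0],
  [0,0,0,-28,0,-20,0],
  [0,0,0,-28,0,0,0],
  [0,0,0,0,0,0,0],
  [0,0,0,0,0,0,0],
])

```text
t: 12.7
eef_pos: [468.8, 290.9, 288.6]
tcp_rot: [3.141, -0.0, 1.571]
ft_force: [-0.1, 0.6, -0.3]
opening: 0.004
grip_force: 0.0
```

```bash
python3 - <<'E'
from h import *
c=env.read_camera("wrist"); cv2.imwrite("pics/w4.png",c["color"][:,:,::-1])
for t in ["btn_start_top","btn_reset_top"]:
    for r in env.recognise("wrist",t)[:1]: u,v=r["location"];print(t,r["score"],u,v,px2w(c,u,v))
c=env.read_camera("top")
for n,(u,v) in {"wal":(337,173),"red":(311,172),"map":(284,172)}.items(): print(n,np.median([px2w(c,u+a,v+b)[2] for a in (-2,0,2) for b in (-2,0,2)]))
E
```

```text
btn_start_top 0.7 319.4 119.0 [468.5 350.1  52.4]
btn_reset_top 0.8 331.7 194.3 [481.1 275.1  53.5]
wal 68.6
red 78.4
map 76.6
```

View pics/w4.png

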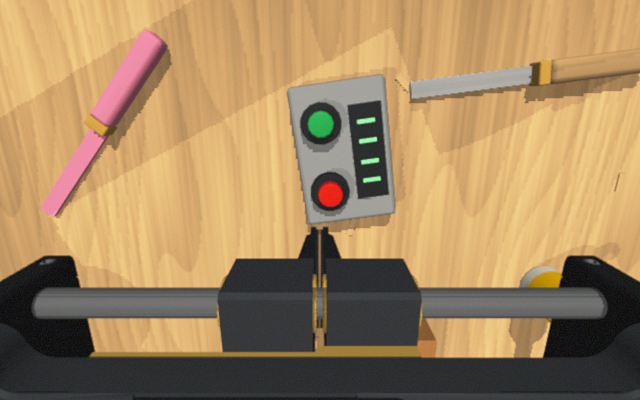

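The green button at (320,123) is back up at about 52 mm. The walnut cap is home at 68.6 mm, and the red and maple caps are still proud.

```bash
python3 -c "
from cell import env
print(env.job_done())"
```

```text
the job is handed in; nothing more can be done
None
```

I pressed the walnut cap fully home, then pressed the green button to its stop and let it spring back up; the red and maple caps still stand proud, the red button was not touched, and the job is handed in.

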